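Move the spice hangers past the divider to the storage rail

TASK

Cooking is over: slide the white divider on the spice rail fully out of the way by its black grip, then move every spice hanger from the cooking rail (orange ends) over the end stops onto the storage rail (green ends). When they all hang there, slide the divider fully home again and leave everything hanging freely and still. Do not disturb the mug, the tin or the clip-top jar.

Things in the scene. Friction and masses are not known exactly. Their poses are not given: they have to be found in the camera images.
- stand: Spice rail stand, fixed, 620 mm long: two 10 mm steel rails in one line along its y axis, axes 165 mm above the worktop, each held only by a post at its outer end (y = +280 and -280 mm, 16 mm thick, top at 180 mm). Origin: on the worktop under the gap between the rails; x square to the rails, away from the robot; y along the rails to the robot's left; z up. A bar 11 mm high lies 45 mm behind.
- orange_tip (a point): Free inner end of the cooking rail (stand's +y side, robot's left): the point on its axis, 27 mm from the middle of the gap, where it turns up as an end stop. The stop carries an orange ball 14 mm across and rises 16 mm above the rail's top.
- green_tip (a point): Free inner end of the storage rail (stand's -y side, robot's right): the point on its axis, 27 mm from the middle of the gap, where it turns up as an end stop. The stop carries a green ball 14 mm across and rises 16 mm above the rail's top.
- divider (a joint): How far the divider is slid out, m: 0 = fully home (its white panel, 5 mm thick, top at 187 mm, fills the gap between the rails' ends and blocks the way), 0.090 = fully out, to the stand's +x, away from the robot (panel's near edge 56 mm behind the rails). It slides straight along the stand's x, stays where it is left, and takes 2 to 4 N.
- divider_grip (a point): Centre of the upright black grip on the divider's top edge: 16 mm thick (stand's y), 30 mm long (stand's x), 37 mm high, top at 222 mm, this point at 205 mm above the worktop. It moves with the divider and lies 18 mm before the rails' line (stand's -x) when the divider is home.
- red_eye (a point): Red spice hanger (loose, 0.24 kg; may be absent): red cage 60x48x164 mm round a green-labelled jar. Point: its closed eye's centre, 131 mm above the flat underside, 33 mm below the top, 145 mm above the worktop when hung. Opening 28 wide (x), 50 high, roof-shaped above; eye 36 wide outside (grip here), 20 along the rail (y), top bar 8, cage 25 below the point. Raised 18 to 38 mm it clears an end stop.
- blue_eye (a point): Blue spice hanger (loose, 0.24 kg; may be absent): blue cage 60x48x164 mm round a pale-labelled jar. Point: its closed eye's centre, 131 mm above the flat underside, 33 mm below the top, 145 mm above the worktop when hung. Opening 28 wide (x), 50 high, roof-shaped above; eye 36 wide outside (grip here), 20 along the rail (y), top bar 8, cage 25 below the point. Raised 18 to 38 mm it clears an end stop.
- yellow_eye (a point): Yellow spice hanger (loose, 0.24 kg; may be absent): yellow cage 60x48x164 mm round a dark-labelled jar. Point: its closed eye's centre, 131 mm above the flat underside, 33 mm below the top, 145 mm above the worktop when hung. Opening 28 wide (x), 50 high, roof-shaped above; eye 36 wide outside (grip here), 20 along the rail (y), top bar 8, cage 25 below the point. Raised 18 to 38 mm it clears an end stop.
- white_eye (a point): White spice hanger (loose, 0.24 kg; may be absent): white cage 60x48x164 mm round a brown-labelled jar. Point: its closed eye's centre, 131 mm above the flat underside, 33 mm below the top, 145 mm above the worktop when hung. Opening 28 wide (x), 50 high, roof-shaped above; eye 36 wide outside (grip here), 20 along the rail (y), top bar 8, cage 25 below the point. Raised 18 to 38 mm it clears an end stop.
- mug: ochre mug, 82 x 114 x 97 mm, standing on the left; origin at its underside; not to be disturbed
- tall_tin: food tin, 75 mm across, 110 mm tall, standing on the right; origin at its underside; not to be disturbed
- clip_top_jar: clip-top glass jar, 93 x 84 x 121 mm, standing on the left behind; origin at its underside; not to be disturbed

How it is judged:
On the way, in this order (a step that is already met when the one before it is completed fails the run):
1. the divider is slid fully out (value of joint divider above 0.08 m), for 0.2 s.
2. every spice hanger hangs on the storage rail, with the divider still out (x of red_eye in the frame of stand between -0.02 and 0.02 m and y of red_eye in the frame of stand between -0.264 and -0.036 m and z of red_eye in the frame of stand between 0.138 and 0.152 m and angle between each of red_eye, blue_eye, yellow_eye, white_eye's own z axis and vertical below 0.7 rad and x of blue_eye in the frame of stand between -0.02 and 0.02 m and y of blue_eye in the frame of stand between -0.264 and -0.036 m and z of blue_eye in the frame of stand between 0.138 and 0.152 m and x of yellow_eye in the frame of stand between -0.02 and 0.02 m and y of yellow_eye in the frame of stand between -0.264 and -0.036 m and z of yellow_eye in the frame of stand between 0.138 and 0.152 m and x of white_eye in the frame of stand between -0.02 and 0.02 m and y of white_eye in the frame of stand between -0.264 and -0.036 m and z of white_eye in the frame of stand between 0.138 and 0.152 m and value of joint divider above 0.05 m), for 0.2 s.
At the end, for the whole second after the job is handed in: Every hanger that is present hangs still from the storage rail (its eye round the rail between the end stop and the post, hanging height within 7 mm, upright within 0.25 rad), and the divider is home within 6 mm (x of red_eye in the frame of stand between -0.012 and 0.012 m and y of red_eye in the frame of stand between -0.264 and -0.036 m and z of red_eye in the frame of stand between 0.138 and 0.151 m and angle between each of red_eye, blue_eye, yellow_eye, white_eye's own z axis and vertical below 0.25 rad and linear speed of each of red_hanger, blue_hanger, yellow_hanger, white_hanger below 0.05 m/s and x of blue_eye in the frame of stand between -0.012 and 0.012 m and y of blue_eye in the frame of stand between -0.264 and -0.036 m and z of blue_eye in the frame of stand between 0.138 and 0.151 m and x of yellow_eye in the frame of stand between -0.012 and 0.012 m and y of yellow_eye in the frame of stand between -0.264 and -0.036 m and z of yellow_eye in the frame of stand between 0.138 and 0.151 m and x of white_eye in the frame of stand between -0.012 and 0.012 m and y of white_eye in the frame of stand between -0.264 and -0.036 m and z of white_eye in the frame of stand between 0.138 and 0.151 m and value of joint divider below 0.006 m and velocity of joint divider below 0.01 m/s); the robot touches nothing.
It fails at once if the mug is pushed more than 30 mm or tipped (distance of mug from where it was at the start of the episode above 0.03 m or angle between mug's own z axis and vertical above 0.5 rad).
It fails at once if the tall tin is pushed more than 30 mm or tipped (distance of tall_tin from where it was at the start of the episode above 0.03 m or angle between tall_tin's own z axis and vertical above 0.5 rad).
It fails at once if the clip top jar is pushed more than 30 mm or tipped (distance of clip_top_jar from where it was at the start of the episode above 0.03 m or angle between clip_top_jar's own z axis and vertical above 0.5 rad).
Of red_hanger, blue_hanger, yellow_hanger, white_hanger only 3 to 4 are there at a start; the rules pass over those that are not, and their reading is None.
At some moment in a run one of red_hanger, blue_hanger, yellow_hanger, white_hanger may be knocked a few centimetres aside while the robot is not near it.
Once in a run the grip may slacken for a moment while it holds something.
It also fails if it takes over 208 s, if anything falls off the work surface, if the arm or the gripper's body presses on something with over 40 N, if the wrist force passes 120 N, or if a joint passes its speed limit or range.

ROBOT

A 6-joint arm with a two-finger parallel gripper is mounted at the origin on a cart in front of the work surface, level with it; the furniture and walls round the work are solid. World frame = base frame: x ahead of the robot, y to its left, z up, the work surface at z = 0. Lengths are in m, angles in rad, forces in N, time in s.
With the tool pointing down it reaches from about 0.275 to 0.75 m from the base axis. Payload 10.2 kg.
Tool frame: the origin (TCP) lies at the very end of the fingers, on their centre line; the grasp point (between the pads) lies 19 mm behind it; z points along the fingers, y is the line along which they close (so a half turn about z gives the same grasp; the last joint's range is limited). The gripper opens to 88 mm and grips with 3 to 60 N. Pads are 18 mm wide; open, the fingers measure 123 mm over their backs; the gripper's body (75 mm by 187 mm) begins 45 mm behind the grasp point.
Start: joints at [1.073, 0.313, 1.498, -0, 1.331, -0.223], TCP at [0.142, 0.505, 0.239] pointing down, gripper open.
Joint ranges: [-2.94, 2.94], [-0.97, 2.17], [0.19, 2.56], [-1.23, 4.37], [0.02, 3.11], [-2.88, 2.88]. Speed limits (rad/s): [2.39, 2.39, 3.01, 3.14, 3.14, 3.14].

INTERFACE

Orientations are given as a unit quaternion [x, y, z, w].
In Python, from bench import observe, camera, camera_info, close_job gives the robot as it stands. The module is installed in compiled form; this text tells all that it offers.
- The arm moves only by the tool drive_tool, never from a script. Its argument "plan" is a list of rows, each a list of 3 entries, a list of its own where there are three numbers: the opening in per cent of the stroke, from 0 (shut) to 100 (fully open), then the shift along the tool's x, y, z in cm, then the turn about the tool's z in rad. A call has 1 to 8 rows; each row shifts and turns the commanded pose from where the row before left it, along the tool's axes as they then stand; what a row does not reach is not made up. A row lasts 1/10 s, in which the tool goes at most 50 mm and 8.59 degrees, less where a joint would pass 70% of its speed; a pose out of reach is approached as far as the arm can. A call with a gripper value outside its range is refused whole. The fingers move at their own pace and stop on an object; "squeeze" is the grip in N (left out, the last holds). Time passes only in rows, so rows that do not move let the fingers close. It gives the time, the measured TCP pose, the force, the opening and the grip force at its end, in the units of the state.
- observe(): the state, without advancing time (a new reading comes with each control period).
- camera(name): name is "scene" or "side" or "wrist"; returns the picture (400x640x3 uint8, red, green, blue); there is no depth.
- camera_info(name): a dict with "intrinsics" (3x3 intrinsics, pixels), "world_to_cam" (4x4, takes a point from world to camera coordinates); the wrist camera has in their place "tool_from_camera" (4x4, takes a point from camera to tool coordinates, whose origin is the TCP and whose axes are the flange's). Camera axes: x right, y down, z forward; pixel columns grow to the right and rows downward; lengths in m; the calibration is good to about 2 mm. A picture is of the moment at which its call begins: read the wrist's pose just before it. camera_info takes no time and is no camera call.
- close_job(): hands the job in; it is judged then, once.
The state is a dict: "t": time; "q": joint angles; "qvel": joint speeds; "tau": joint torques, N m; "tool_pos": TCP position; "tool_rot": TCP orientation; "wrist_force": force on the tool from outside, world axes, zero at the start; "torque": the same for the moment, N m; "finger_gap": opening from 0.0 (shut) to 1.0 (fully open); "grasp_force": force on a finger pad.
Only numpy, scipy, OpenCV 4.12 (cv2) and the standard library are available. Lean on these libraries where they do the work, as an engineer would, in place of code of your own. Each camera call takes 0.05 s, during which the arm holds its last target. There are 200 camera calls.

## Working session

There is one attempt and no reset: what is moved stays moved. The work goes in short steps, Python scripts to look and compute and a tool call to move; the robot and the scene stay as the last step left them, time stands still between calls to the robot, and variables do not carry over. Pictures are saved under pics/ and viewed, at most 14 in all, crops included, and the job is handed in when it is done.

Besides the shell and the picture viewer there is one more tool, called after ">>>" as a command line: name --argument value ..., lists and objects as JSON in quotes. drive_tool: Moves the arm, as the interface text tells. Its arguments: {"type":"object","properties":{"plan":{"type":"array","items":{"type":"array"}},"squeeze":{"type":"number"}},"required":["plan"]}

```bash
mkdir -p pics; python3 - <<'E'
from bench import *
import cv2,numpy as np
s=observe();print(s)
for n in("scene","side"):
    i=camera_info(n);print(n,np.round(i["intrinsics"],1).tolist(),np.round(i["world_to_cam"],4).tolist())
    cv2.imwrite(f"pics/{n}0.png",camera(n)[:,:,::-1])
print(camera_info("wrist"))
E
```

```text
{'t': 0.0, 'q': array([ 1.07259904e+00,  3.13451071e-01,  1.49842695e+00, -3.48736391e-05,
        1.33102222e+00, -2.23403746e-01]), 'qvel': array([-0.00145907,  0.00050701, -0.00153125,  0.00043543,  0.00266551,
        0.00089459]), 'tau': array([ 1.54374455e-03, -4.02209795e+01, -2.52269644e+01,  6.95404178e-02,
        3.52647726e-02, -1.06524221e-04]), 'tool_pos': array([0.1423567 , 0.50507034, 0.23816434]), 'tool_rot': array([ 1.36960744e-01,  9.90576260e-01, -6.17680632e-04, -2.14960749e-04]), 'wrist_force': array([0.21759858, 0.10561703, 0.16968822]), 'torque': array([ 0.00567352, -0.00311262,  0.00923608]), 'grasp_force': 0.0, 'finger_gap': 1.0019672592699735}
scene [[412.5, 0.0, 314.8], [0.0, 412.5, 191.3], [0.0, 0.0, 1.0]] [[0.8587, -0.5123, 0.013, -0.446], [-0.2757, -0.4833, -0.8309, 0.2593], [0.4319, 0.71, -0.5562, 1.4113], [0.0, 0.0, 0.0, 1.0]]
side [[501.0, 0.0, 317.8], [0.0, 501.0, 201.4], [0.0, 0.0, 1.0]] [[0.8901, -0.4557, 0.0028, -0.4714], [-0.1746, -0.3469, -0.9215, 0.2243], [0.4209, 0.8198, -0.3883, 1.4118], [0.0, 0.0, 0.0, 1.0]]
{'intrinsics': array([[344.43880583,   0.        , 326.3489543 ],
       [  0.        , 344.43880583, 198.51809826],
       [  0.        ,   0.        ,   1.        ]]), 'tool_from_camera': array([[-7.41503934e-04, -9.64831726e-01, -2.62867250e-01,
         6.83523729e-02],
       [ 9.99999577e-01, -8.58504393e-04,  3.30237620e-04,
        -2.07439124e-04],
       [-5.44296421e-04, -2.62866894e-01,  9.64831954e-01,
        -1.46232549e-01],
       [ 0.00000000e+00,  0.00000000e+00,  0.00000000e+00,
         1.00000000e+00]])}
```

View pics/scene0.png

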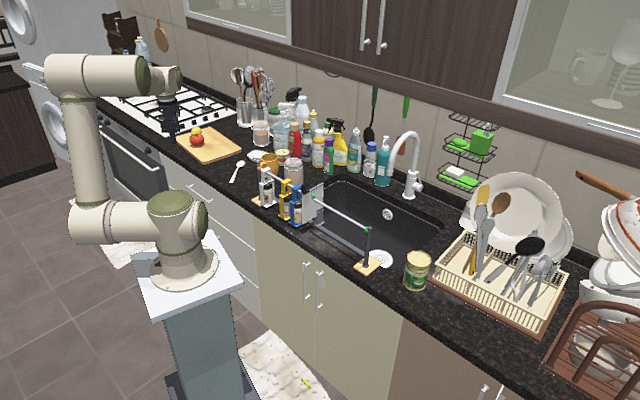

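View pics/side0.png

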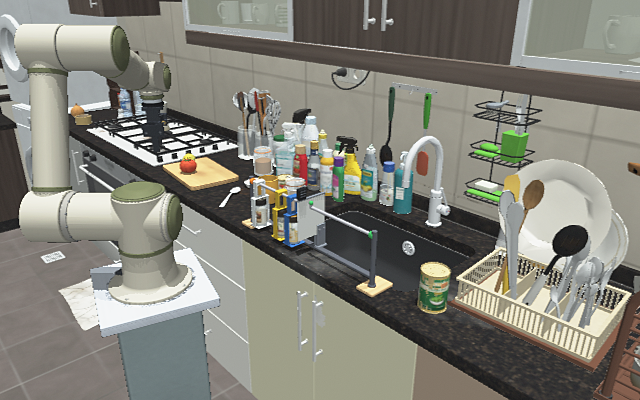

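The stand spans roughly (250..385, 160..275) in the scene view. Three hangers (white, yellow, blue) hang on the left. I'll enlarge both crops.

```bash
python3 - <<'E'
import cv2,numpy as np
a=cv2.imread("pics/scene0.png")[150:280,245:395]
b=cv2.imread("pics/side0.png")[165:300,240:400]
cv2.imwrite("pics/c1.png",cv2.resize(a,None,fx=4.6,fy=4.6,interpolation=2)[:598])
cv2.imwrite("pics/c2.png",cv2.resize(b,None,fx=4.4,fy=4.4,interpolation=2)[:598])
E
```

```text
(no output)
```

View pics/c1.png

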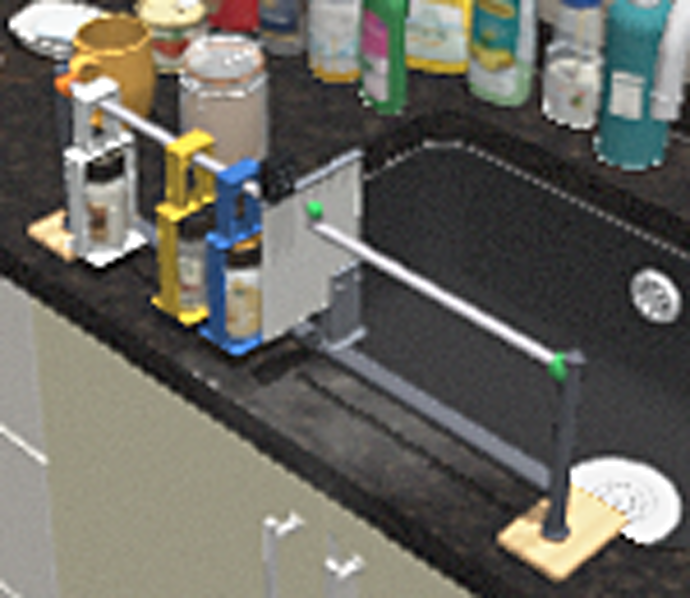

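View pics/c2.png

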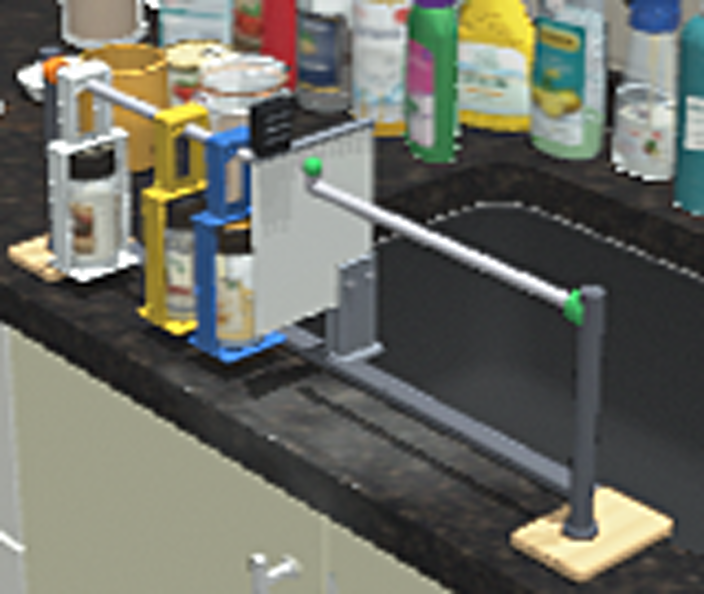

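The enlarged crops show the white, yellow and blue hangers, the white panel with its black grip, the green ball at c1 (315,209) / c2 (313,166), and the right post top at c1 (572,357) / c2 (592,292). Red is absent or hidden. Next I'll fit the stand pose.

```bash
cat >h.py <<'E'
from bench import *
import numpy as np,cv2
from scipy.spatial.transform import Rotation as R
from scipy.optimize import least_squares
def proj(n,P):
    i=camera_info(n);K=i["intrinsics"];T=i["world_to_cam"]
    p=K@(T[:3,:3]@np.asarray(P)+T[:3,3]);return p[:2]/p[2]
def s2w(st,P):
    c,s=np.cos(st[2]),np.sin(st[2]);return np.array([st[0]+c*P[0]-s*P[1],st[1]+s*P[0]+c*P[1],P[2]])
def w2s(st,P):
    c,s=np.cos(st[2]),np.sin(st[2]);d=np.array(P)[:2]-st[:2];return np.array([c*d[0]+s*d[1],-s*d[0]+c*d[1],P[2]])
E
python3 - <<'E'
from h import *
f=lambda n,u,v:(245+u/4.6,150+v/4.6) if n=="scene" else (240+u/4.4,165+v/4.4)
obs=[("scene",(572,357),(0,-.28,.18)),("side",(592,292),(0,-.28,.18)),
("scene",(557,533),(0,-.28,.012)),("side",(582,530),(0,-.28,.012)),
("scene",(315,209),(0,-.027,.18)),("side",(313,166),(0,-.027,.18)),
("scene",(558,367),(0,-.27,.165)),("side",(573,306),(0,-.27,.165)),
("scene",(280,178),(-.018,0,.205)),("side",(270,127),(-.018,0,.205)),
("scene",(66,82),(0,.27,.165)),("side",(55,70),(0,.27,.165))]
def r(x): return np.concatenate([proj(n,s2w(x,P))-f(n,*uv) for n,uv,P in obs])
s=least_squares(r,[.45,0,0],loss='soft_l1');print(s.x);print(np.round(s.fun if 0 else r(s.x).reshape(-1,2),1))
for nm,a,b in (("white",(95,88),(82,68)),("yellow",(192,140),(180,110)),("blue",(238,172),(230,135))):
    g=lambda y:np.concatenate([proj(n,s2w(s.x,(0,y[0],.176)))-f(n,*uv) for n,uv in(("scene",a),("side",b))])
    q=least_squares(g,[.1]);print(nm,q.x,q.fun,s2w(s.x,(0,q.x[0],.145)))
for y in(-.27,0,.27):print(s2w(s.x,(0,y,0)))
E
```

```text
[ 0.46127502 -0.0466084   0.25697312]
[[ 0.7  0.2]
 [-0.  -1. ]
 [-0.4  0.3]
 [-0.6  0.1]
 [ 0.1  0.3]
 [-0.4 -0.7]
 [ 0.9  0.2]
 [ 1.2 -0.3]
 [-1.3  0.1]
 [-1.3 -0.7]
 [ 1.   0.9]
 [ 0.3 -0.5]]
white [0.23605482] [ 0.07776707  0.36434203 -0.06180985 -0.45607173] [0.40128068 0.18169526 0.145     ]
yellow [0.1161455] [-0.37947501  0.79148733 -0.04623162 -0.04179375] [0.43175615 0.06572332 0.145     ]
blue [0.05854332] [ 0.20126019 -0.1480911   0.14377861 -0.5607596 ] [0.44639598 0.01001258 0.145     ]
[ 0.52989666 -0.3077426   0.        ]
[ 0.46127502 -0.0466084   0.        ]
[0.39265337 0.2145258  0.        ]
```

>>> drive_tool --plan '[[100,[0,0,-1],0.148],[100,[0,0,-1],0.148],[100,[0,0,-1],0.148],[100,[0,0,-1],0.148],[100,[0,0,-1],0.148],[100,[0,0,-1],0.148],[100,[0,0,-1],0.148],[100,[0,0,0],0]]' --squeeze 30

```text
t: 0.9
tool_pos: [0.1426, 0.5055, 0.3095]
tool_rot: [0.61, 0.792, 0.001, -0.0]
wrist_force: [-1.1, -0.5, 0.1]
finger_gap: 0.998
grasp_force: 0.0
```

>>> drive_tool --plan '[[100,[-4,1,0],0],[100,[-4,1,0],0],[100,[-4,1,0],0],[100,[-4,1,0],0],[100,[-4,1,0],0],[100,[-4,1,0],0],[100,[-4,1,0],0],[100,[-4,1,0],0]]'

```text
t: 1.7
tool_pos: [0.3023, 0.2151, 0.3082]
tool_rot: [0.608, 0.794, -0.0, -0.0]
wrist_force: [0.2, -0.1, 0.2]
finger_gap: 1.0
grasp_force: 0.0
```

>>> drive_tool --plan '[[100,[-4,1,0],0],[100,[-4,1,0],0],[100,[-4,1,0],0],[100,[-4,1,0],0],[100,[-4,1,0],0],[100,[-4,1,0],0],[100,[0,0,0],0],[100,[0,0,0],0]]'

```text
t: 2.5
tool_pos: [0.4215, -0.0001, 0.3079]
tool_rot: [0.609, 0.793, -0.0, -0.001]
wrist_force: [-0.6, 0.1, 0.2]
finger_gap: 1.001
grasp_force: 0.0
```

```bash
cat >>h.py <<'E'
ST=np.array([0.46128,-0.04661,0.25697])
def state(st=ST):
    s=observe();m=R.from_quat(s["tool_rot"]).as_matrix();p=w2s(st,s["tool_pos"])
    yaw=np.arctan2(m[1,1],m[0,1])-st[2]
    print("t %.1f stand-pos mm %s yawerr %.4f tilt %.4f gap %.3f gf %.1f F %s"%(s["t"],np.round(p*1e3,1),yaw,m[2,2],s["finger_gap"],s["grasp_force"],np.round(s["wrist_force"],1)));return s
def wproj(s,P):
    i=camera_info("wrist");m=R.from_quat(s["tool_rot"]).as_matrix();T=i["tool_from_camera"]
    p=m.T@(np.asarray(P)-s["tool_pos"]);p=T[:3,:3].T@(p-T[:3,3]);p=i["intrinsics"]@p;return p[:2]/p[2]
def wpix(s,uv,z):
    i=camera_info("wrist");m=R.from_quat(s["tool_rot"]).as_matrix();T=i["tool_from_camera"]
    d=m@T[:3,:3]@np.linalg.solve(i["intrinsics"],[*uv,1]);o=s["tool_pos"]+m@T[:3,3];return o+d*(z-o[2])/d[2]
E
python3 - <<'E'
from h import *
s=state();im=camera("wrist")[:,:,::-1];cv2.imwrite("pics/w1.png",im)
for P in((0,.027,.179),(0,-.027,.179),(-.018,0,.222),(0,.058,.178),(0,.116,.178),(0,.27,.165),(0,-.27,.165)):print(P,wproj(s,s2w(ST,P)).round(1))
E
```

```text
t 2.5 stand-pos mm [-26.6  55.1 307.9] yawerr 0.0047 tilt -1.0000 gap 1.001 gf 0.0 F [-0.6  0.1  0.2]
(0, 0.027, 0.179) [359.1 222.8]
(0, -0.027, 0.179) [357.3 280.6]
(-0.018, 0, 0.222) [339.1 276.1]
(0, 0.058, 0.178) [360.1 186.7]
(0, 0.116, 0.178) [362.2 114.2]
(0, 0.27, 0.165) [ 367.2 -113.1]
(0, -0.27, 0.165) [350.2 472.4]
```

View pics/w1.png

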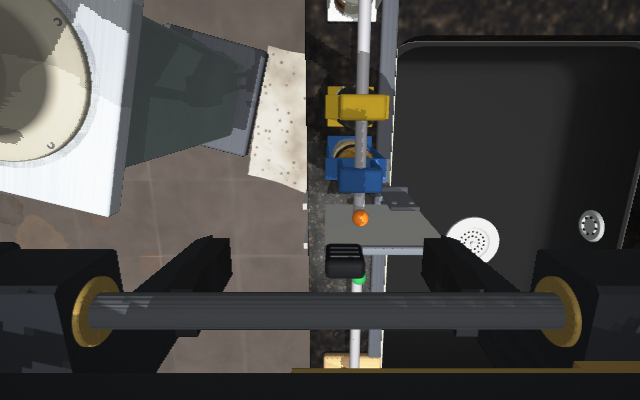

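The wrist view matches the stand model within about 1 px in x, and its y is about 2 mm higher. The orange ball is at (360,218), green at (359,279), and the grip's top face is near (345,270). I'll descend on the grip.

>>> drive_tool --plan '[[100,[-2.6,0.6,0],0],[100,[-2.7,0.5,0],0],[100,[0,0,3],0],[100,[0,0,3],0],[100,[0,0,3],0],[100,[0,0,2.1],0],[100,[0,0,0],0],[100,[0,0,0],0]]'

```text
t: 3.35
tool_pos: [0.4461, -0.0475, 0.1986]
tool_rot: [0.609, 0.793, 0.0, 0.0]
wrist_force: [-0.7, 0.9, -0.4]
finger_gap: 1.0
grasp_force: 0.0
```

>>> drive_tool --plan '[[20,[0,0,0],0],[20,[0,0,0],0],[20,[0,0,0],0],[20,[0,0,0],0],[20,[0,0,0],0],[20,[0,0,0],0],[20,[0,0,0],0],[20,[0,0,0],0]]' --squeeze 30

```text
t: 4.15
tool_pos: [0.4462, -0.0483, 0.1977]
tool_rot: [0.61, 0.793, 0.0, 0.0]
wrist_force: [1.3, 0.3, -1.2]
finger_gap: 0.339
grasp_force: 30.0
```

```bash
python3 -c "
from h import *
state()"
```

```text
t 4.2 stand-pos mm [-15.    2.2 197.7] yawerr 0.0029 tilt -1.0000 gap 0.339 gf 30.0 F [ 1.3  0.3 -1.2]
```

>>> drive_tool --plan '[[20,[0,1.5,0],0],[20,[0,1.5,0],0],[20,[0,1.5,0],0],[20,[0,1.5,0],0],[20,[0,1.5,0],0],[20,[0,1.2,0],0],[20,[0,0,0],0],[20,[0,0,0],0]]'

```text
t: 4.95
tool_pos: [0.5301, -0.0261, 0.1978]
tool_rot: [0.609, 0.793, 0.0, 0.0]
wrist_force: [2.8, -1.0, 0.9]
finger_gap: 0.335
grasp_force: 30.0
```

>>> drive_tool --plan '[[20,[0,0.3,0],0],[20,[0,0,0],0],[20,[0,0,0],0],[20,[0,0,0],0]]'

```text
t: 5.35
tool_pos: [0.5318, -0.0256, 0.1977]
tool_rot: [0.61, 0.793, -0.001, -0.001]
wrist_force: [-6.3, -4.4, 2.9]
finger_gap: 0.339
grasp_force: 30.0
```

```bash
python3 -c "
from h import *
state()"
```

```text
t 5.3 stand-pos mm [ 73.5   2.4 197.7] yawerr 0.0028 tilt -1.0000 gap 0.339 gf 30.0 F [-6.3 -4.4  2.9]
```

>>> drive_tool --plan '[[65,[0,0,0],0],[65,[0,0,0],0],[65,[0,0,0],0],[65,[0,0,0],0],[65,[0,0,-3],0],[65,[0,0,-4],0],[65,[0,0,-3],0],[65,[0,0,0],0]]'

```text
t: 6.15
tool_pos: [0.534, -0.0253, 0.3017]
tool_rot: [0.609, 0.793, 0.001, 0.003]
wrist_force: [0.2, 0.6, 0.3]
finger_gap: 0.648
grasp_force: 0.0
```

>>> drive_tool --plan '[[65,[1.9,-2.4,0],0],[65,[1.9,-2.4,0],0],[65,[2,-2.4,0],0],[65,[0,0,0],0],[65,[0,0,0],0]]'

```text
t: 6.65
tool_pos: [0.4485, 0.0124, 0.2975]
tool_rot: [0.609, 0.793, 0.0, 0.0]
wrist_force: [-0.1, 0.1, -0.4]
finger_gap: 0.645
grasp_force: 0.0
```

```bash
python3 - <<'E'
from h import *
s=state();im=camera("wrist")[:,:,::-1];cv2.imwrite("pics/w2.png",cv2.resize(im[0:300,220:500],None,fx=2,fy=2))
for P in((0,.027,.179),(0,.058,.178),(0,.116,.178),(0,.236,.178),(0,.27,.165)):print(P,wproj(s,s2w(ST,P)).round(1))
E
```

```text
t 6.7 stand-pos mm [  2.7  60.3 297.5] yawerr 0.0033 tilt -1.0000 gap 0.645 gf 0.0 F [-0.1  0.1 -0.4]
(0, 0.027, 0.179) [324.1 232.7]
(0, 0.058, 0.178) [324.1 195.8]
(0, 0.116, 0.178) [324.2 121.4]
(0, 0.236, 0.178) [324.4 -64.1]
(0, 0.27, 0.165) [ 324.5 -113.8]
```

View pics/w2.png

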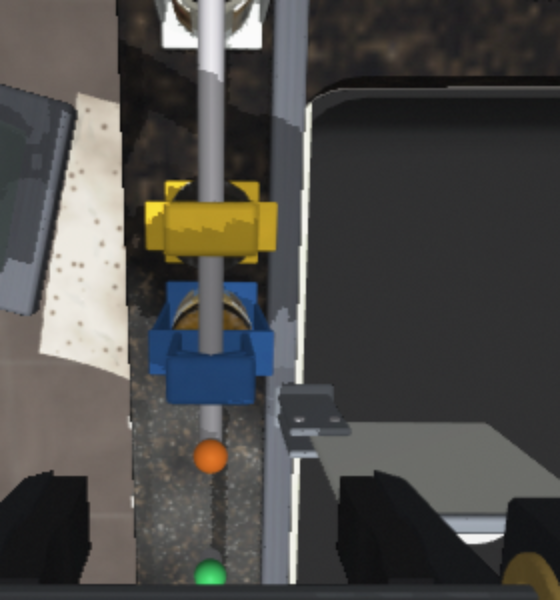

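Blue eye bar centre is at about (325,192) and the rail at u=325, so x is within 1 mm. The orange ball at (325,228) puts true y about 3 mm above the model. Now I'll grip blue.

>>> drive_tool --plan '[[65,[0.2,-0.2,2],0],[65,[0,0,3],0],[65,[0,0,3],0],[65,[0,0,3],0],[65,[0,0,2.7],0],[65,[0,0,2],0],[65,[0,0,0],0],[65,[0,0,0],0]]'

```text
t: 7.5
tool_pos: [0.4466, 0.0135, 0.1409]
tool_rot: [0.61, 0.793, -0.0, -0.0]
wrist_force: [1.2, -0.1, -0.7]
finger_gap: 0.65
grasp_force: 0.0
```

>>> drive_tool --plan '[[20,[0,0,0],0],[20,[0,0,0],0],[20,[0,0,0],0],[20,[0,0,0],0],[20,[0,0,0],0],[20,[0,0,0],0],[20,[0,0,0],0],[20,[0,0,0],0]]' --squeeze 40

```text
t: 8.3
tool_pos: [0.4466, 0.0138, 0.1413]
tool_rot: [0.609, 0.793, 0.0, 0.001]
wrist_force: [3.3, 1.3, 5.9]
finger_gap: 0.407
grasp_force: 40.0
```

```bash
python3 -c "
from h import *
state();cv2.imwrite('pics/w3.png',camera('scene')[:,:,::-1][150:280,245:395])"
```

```text
t 8.3 stand-pos mm [  1.2  62.1 141.3] yawerr 0.0031 tilt -1.0000 gap 0.407 gf 40.0 F [3.3 1.3 5.9]
```

>>> drive_tool --plan '[[20,[0,0,-1.4],0],[20,[0,0,-1.4],0],[20,[0,0,0],0],[20,[0,0,0],0]]'

```text
t: 8.75
tool_pos: [0.4455, 0.0139, 0.168]
tool_rot: [0.609, 0.793, -0.0, -0.001]
wrist_force: [-0.6, 0.4, -2.8]
finger_gap: 0.405
grasp_force: 40.0
```

>>> drive_tool --plan '[[20,[-1.5,0,0],0],[20,[-2,0,0],0],[20,[-2,0,0],0],[20,[-2,0,0],0],[20,[-2,0,0],0],[20,[-2,0,0],0],[20,[-2,0,0],0],[20,[-1.5,0,0],0]]'

```text
t: 9.55
tool_pos: [0.4843, -0.132, 0.1675]
tool_rot: [0.61, 0.793, -0.0, -0.001]
wrist_force: [0.6, -0.5, -2.7]
finger_gap: 0.402
grasp_force: 40.0
```

```bash
python3 -c "
from h import *
state();cv2.imwrite('pics/w4.png',cv2.resize(camera('side')[:,:,::-1][120:320,200:400],None,fx=2.9,fy=2.9))"
```

```text
t 9.6 stand-pos mm [  0.6 -88.4 167.5] yawerr 0.0025 tilt -1.0000 gap 0.402 gf 40.0 F [ 0.6 -0.5 -2.7]
```

View pics/w4.png

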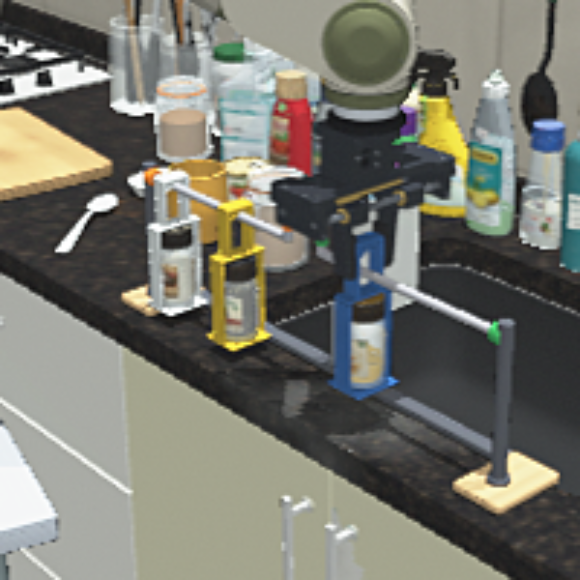

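Blue is over both stops, with the rail through its eye (crop 370,275). White and yellow are still on the left and red is absent. Next I'll carry blue to the far end.

>>> drive_tool --plan '[[20,[-2,0,0],0],[20,[-2.5,0,0],0],[20,[-2.5,0,0],0],[20,[-2.5,0,0],0],[20,[-2,0,0],0],[20,[-1.4,0,0],0],[20,[0,0,1.4],0],[20,[0,0,1.2],0]]'

```text
t: 10.4
tool_pos: [0.5176, -0.2554, 0.1417]
tool_rot: [0.609, 0.793, 0.0, -0.001]
wrist_force: [0.3, -0.1, -2.5]
finger_gap: 0.405
grasp_force: 40.0
```

>>> drive_tool --plan '[[20,[0,0,0],0],[20,[0,0,0],0],[65,[0,0,0],0],[65,[0,0,0],0],[65,[0,0,0],0],[65,[0,0,0],0],[65,[0,0,0],0],[65,[0,0,0],0]]'

```text
t: 11.2
tool_pos: [0.5178, -0.2558, 0.1428]
tool_rot: [0.609, 0.793, -0.0, 0.0]
wrist_force: [-0.0, 0.2, 0.0]
finger_gap: 0.652
grasp_force: 0.0
```

>>> drive_tool --plan '[[65,[0,0,-2],0],[65,[0,0,-4],0],[65,[0,0,-4],0],[65,[0,0,-4],0],[65,[0,0,-2],0],[65,[0,0,0],0],[65,[0,0,0],0]]'

```text
t: 11.9
tool_pos: [0.5176, -0.2557, 0.3017]
tool_rot: [0.609, 0.793, -0.0, -0.001]
wrist_force: [-0.8, -0.2, -0.6]
finger_gap: 0.648
grasp_force: 0.0
```

```bash
python3 -c "
from h import *
state()"
```

```text
t 11.9 stand-pos mm [   1.3 -216.6  301.7] yawerr 0.0030 tilt -1.0000 gap 0.648 gf 0.0 F [-0.8 -0.2 -0.6]
```

>>> drive_tool --plan '[[65,[4.2,0,0],0],[65,[4.2,0,0],0],[65,[4.2,0,0],0],[65,[4.2,0,0],0],[65,[4.2,0,0],0],[65,[4.2,0,0],0],[65,[4.2,0,0],0],[65,[4,0,0],0]]'

```text
t: 12.7
tool_pos: [0.4306, 0.0686, 0.3011]
tool_rot: [0.61, 0.793, -0.001, -0.001]
wrist_force: [1.3, 1.0, -0.4]
finger_gap: 0.651
grasp_force: 0.0
```

>>> drive_tool --plan '[[65,[0,0,0],0],[65,[0,0,0],0],[65,[0,0,0],0]]'

```text
t: 13.0
tool_pos: [0.4319, 0.0663, 0.3018]
tool_rot: [0.61, 0.793, -0.001, -0.001]
wrist_force: [-0.4, -0.5, -0.4]
finger_gap: 0.648
grasp_force: 0.0
```

```bash
python3 - <<'E'
from h import *
s=state();im=camera("wrist")[:,:,::-1];cv2.imwrite("pics/w5.png",cv2.resize(im[0:300,220:500],None,fx=2,fy=2))
for P in((0,.027,.179),(0,.116,.178),(0,.126,.178),(0,.236,.178),(0,.27,.165)):print(P,(2*(wproj(s,s2w(ST,P))-[220,0])).round(1))
E
```

```text
t 13.0 stand-pos mm [3.000e-01 1.166e+02 3.018e+02] yawerr 0.0021 tilt -1.0000 gap 0.648 gf 0.0 F [-0.4 -0.5 -0.4]
(0, 0.027, 0.179) [214.3 583.2]
(0, 0.116, 0.178) [214.7 384.9]
(0, 0.126, 0.178) [214.8 360.7]
(0, 0.236, 0.178) [215.4  60.5]
(0, 0.27, 0.165) [215.5 -34.1]
```

View pics/w5.png

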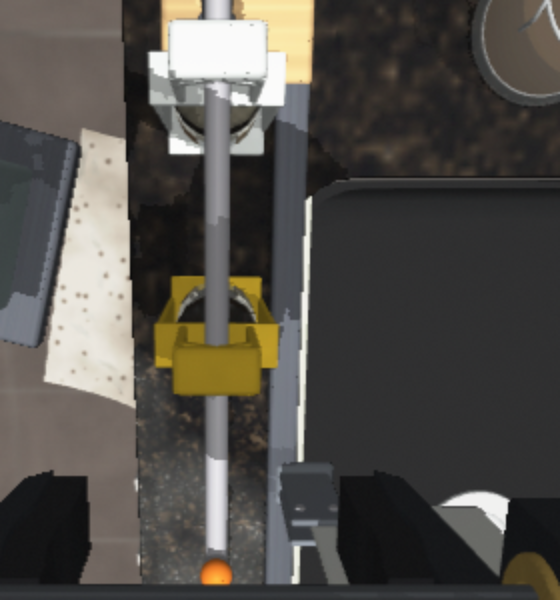

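Yellow's eye bar is at crop (217,372), so y is about 120 mm. White's bar is at (217,52), y about 238 mm.

>>> drive_tool --plan '[[65,[0.4,0.1,2],0],[65,[0,0,3],0],[65,[0,0,3],0],[65,[0,0,3],0],[65,[0,0,3],0],[65,[0,0,2],0],[65,[0,0,0],0],[65,[0,0,0],0]]'

```text
t: 13.85
tool_pos: [0.4322, 0.0705, 0.1431]
tool_rot: [0.61, 0.792, -0.0, -0.0]
wrist_force: [-0.0, -0.4, -0.7]
finger_gap: 0.654
grasp_force: 0.0
```

>>> drive_tool --plan '[[20,[0,0,0],0],[20,[0,0,0],0],[20,[0,0,0],0],[20,[0,0,0],0],[20,[0,0,0],0],[20,[0,0,0],0],[20,[0,0,0],0],[20,[0,0,0],0]]' --squeeze 40

```text
t: 14.65
tool_pos: [0.4319, 0.071, 0.1433]
tool_rot: [0.609, 0.793, -0.0, 0.0]
wrist_force: [-2.9, -1.2, 7.0]
finger_gap: 0.408
grasp_force: 40.0
```

>>> drive_tool --plan '[[20,[0,0,-1.4],0],[20,[0,0,-1.4],0],[20,[0,0,0],0],[20,[0,0,0],0]]'

```text
t: 15.05
tool_pos: [0.4316, 0.0712, 0.1702]
tool_rot: [0.609, 0.793, -0.0, -0.0]
wrist_force: [-0.1, -0.2, -1.9]
finger_gap: 0.403
grasp_force: 40.0
```

```bash
python3 -c "
from h import *
state()"
```

```text
t 15.1 stand-pos mm [  1.3 121.4 170.2] yawerr 0.0030 tilt -1.0000 gap 0.403 gf 40.0 F [-0.1 -0.2 -1.9]
```

>>> drive_tool --plan '[[20,[-1.5,0,0],0],[20,[-2,0,0],0],[20,[-2,0,0],0],[20,[-2,0,0],0],[20,[-2,0,0],0],[20,[-2,0,0],0],[20,[-2,0,0],0],[20,[-2,0,0],0]]'

```text
t: 15.85
tool_pos: [0.4714, -0.0794, 0.1696]
tool_rot: [0.61, 0.793, -0.0, -0.001]
wrist_force: [0.0, -0.7, -3.0]
finger_gap: 0.404
grasp_force: 40.0
```

```bash
python3 -c "
from h import *
state()"
```

```text
t 15.8 stand-pos mm [  1.5 -34.2 169.6] yawerr 0.0029 tilt -1.0000 gap 0.404 gf 40.0 F [ 0.  -0.7 -3. ]
```

>>> drive_tool --plan '[[20,[-2,0,0],0],[20,[-2,0,0],0],[20,[-2,0,0],0],[20,[-2,0,0],0],[20,[-2,0,0],0],[20,[-1.2,0,0],0],[20,[0,0,0],0],[20,[0,0,0],0]]'

```text
t: 16.65
tool_pos: [0.5002, -0.1863, 0.1702]
tool_rot: [0.609, 0.793, 0.0, -0.001]
wrist_force: [0.4, 0.4, -2.0]
finger_gap: 0.402
grasp_force: 40.0
```

>>> drive_tool --plan '[[20,[0,0,1.4],0],[20,[0,0,1.3],0],[20,[0,0,0],0],[20,[0,0,0],0],[65,[0,0,0],0],[65,[0,0,0],0],[65,[0,0,0],0],[65,[0,0,0],0]]'

```text
t: 17.45
tool_pos: [0.5005, -0.187, 0.1438]
tool_rot: [0.609, 0.793, 0.0, 0.0]
wrist_force: [0.2, 0.4, -0.2]
finger_gap: 0.649
grasp_force: 0.0
```

>>> drive_tool --plan '[[65,[0,0,-2],0],[65,[0,0,-4],0],[65,[0,0,-4],0],[65,[0,0,-4],0],[65,[0,0,-2],0],[65,[0,0,0],0],[65,[0,0,0],0]]'

```text
t: 18.15
tool_pos: [0.5003, -0.1868, 0.3028]
tool_rot: [0.609, 0.793, -0.0, -0.001]
wrist_force: [0.6, -0.5, 0.5]
finger_gap: 0.652
grasp_force: 0.0
```

>>> drive_tool --plan '[[65,[4.6,0,0],0],[65,[4.6,0,0],0],[65,[4.6,0,0],0],[65,[4.6,0,0],0],[65,[4.6,0,0],0],[65,[4.6,0,0],0],[65,[4.6,0,0],0],[65,[4.6,0,0],0]]'

```text
t: 18.95
tool_pos: [0.4046, 0.1703, 0.3022]
tool_rot: [0.61, 0.793, -0.001, -0.001]
wrist_force: [1.0, 0.3, -0.8]
finger_gap: 0.651
grasp_force: 0.0
```

>>> drive_tool --plan '[[65,[0,0,0],0],[65,[0,0,0],0],[65,[0,0,0],0]]'

```text
t: 19.25
tool_pos: [0.406, 0.1678, 0.3028]
tool_rot: [0.61, 0.792, -0.001, -0.0]
wrist_force: [0.1, -0.4, -0.1]
finger_gap: 0.65
grasp_force: 0.0
```

```bash
python3 - <<'E'
from h import *
s=state();im=camera("wrist")[:,:,::-1][0:300,220:500]
c=camera("side")[:,:,::-1][140:290,220:400]
a=cv2.resize(im,(372,400));b=cv2.resize(c,(420,350));b=cv2.copyMakeBorder(b,0,50,0,0,0)
cv2.imwrite("pics/w6.png",np.hstack([a,b]))
for P in((0,.226,.178),(0,.236,.178),(0,.246,.178)):print(P,(400/300*(wproj(s,s2w(ST,P))-[220,0])).round(1))
E
```

```text
t 19.2 stand-pos mm [  1.  221.4 302.8] yawerr 0.0019 tilt -1.0000 gap 0.650 gf 0.0 F [ 0.1 -0.4 -0.1]
(0, 0.226, 0.178) [142.  247.8]
(0, 0.236, 0.178) [142.  231.5]
(0, 0.246, 0.178) [142. 215.]
```

View pics/w6.png

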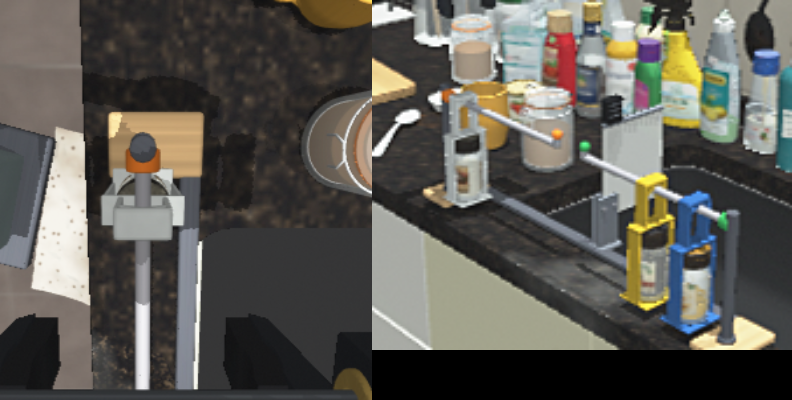

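Yellow and blue hang on the storage rail. White's bar is at crop (142,225), so y is about 239 mm. The mug and jar are clear of it.

>>> drive_tool --plan '[[65,[1.8,0,2],0],[65,[0,0,3],0],[65,[0,0,3],0],[65,[0,0,3],0],[65,[0,0,3],0],[65,[0,0,2],0],[65,[0,0,0],0],[65,[0,0,0],0]]'

```text
t: 20.15
tool_pos: [0.4018, 0.1855, 0.1443]
tool_rot: [0.61, 0.792, 0.0, 0.0]
wrist_force: [-0.9, -0.5, 0.2]
finger_gap: 0.649
grasp_force: 0.0
```

>>> drive_tool --plan '[[20,[0,0,0],0],[20,[0,0,0],0],[20,[0,0,0],0],[20,[0,0,0],0],[20,[0,0,0],0],[20,[0,0,0],0],[20,[0,0,0],0],[20,[0,0,0],0]]' --squeeze 40

```text
t: 20.95
tool_pos: [0.4015, 0.1861, 0.1443]
tool_rot: [0.609, 0.793, 0.0, 0.0]
wrist_force: [-2.0, -1.7, 6.4]
finger_gap: 0.403
grasp_force: 40.0
```

>>> drive_tool --plan '[[20,[0,0,-1.4],0],[20,[0,0,-1.4],0],[20,[0,0,0],0],[20,[0,0,0],0]]'

```text
t: 21.35
tool_pos: [0.401, 0.1861, 0.1712]
tool_rot: [0.609, 0.793, -0.0, -0.0]
wrist_force: [-0.0, 0.2, -2.8]
finger_gap: 0.404
grasp_force: 40.0
```

```bash
python3 -c "
from h import *
state()"
```

```text
t 21.4 stand-pos mm [  0.8 240.4 171.2] yawerr 0.0031 tilt -1.0000 gap 0.404 gf 40.0 F [-0.   0.2 -2.8]
```

>>> drive_tool --plan '[[20,[-1.5,0,0],0],[20,[-2,0,0],0],[20,[-2,0,0],0],[20,[-2,0,0],0],[20,[-2,0,0],0],[20,[-2,0,0],0],[20,[-2,0,0],0],[20,[-2,0,0],0]]'

```text
t: 22.15
tool_pos: [0.4408, 0.0356, 0.1707]
tool_rot: [0.609, 0.793, -0.0, -0.001]
wrist_force: [-0.0, 0.0, -2.1]
finger_gap: 0.401
grasp_force: 40.0
```

>>> drive_tool --plan '[[20,[-2,0,0],0],[20,[-2,0,0],0],[20,[-2,0,0],0],[20,[-2,0,0],0],[20,[-2,0,0],0],[20,[-2,0,0],0],[20,[-2,0,0],0],[20,[-2,0,0],0]]'

```text
t: 22.95
tool_pos: [0.4819, -0.1189, 0.1705]
tool_rot: [0.61, 0.793, -0.0, -0.001]
wrist_force: [-0.4, 0.4, -1.5]
finger_gap: 0.402
grasp_force: 40.0
```

```bash
python3 -c "
from h import *
state()"
```

```text
t 22.9 stand-pos mm [  1.6 -75.2 170.5] yawerr 0.0029 tilt -1.0000 gap 0.402 gf 40.0 F [-0.4  0.4 -1.5]
```

>>> drive_tool --plan '[[20,[0,0,0],0],[20,[0,0,1.4],0],[20,[0,0,1.3],0],[20,[0,0,0],0],[65,[0,0,0],0],[65,[0,0,0],0],[65,[0,0,0],0],[65,[0,0,0],0]]'

```text
t: 23.75
tool_pos: [0.4822, -0.1182, 0.1448]
tool_rot: [0.609, 0.793, 0.0, 0.0]
wrist_force: [-0.3, -0.2, -0.6]
finger_gap: 0.646
grasp_force: 0.0
```

>>> drive_tool --plan '[[65,[0,0,-2],0],[65,[0,0,-4],0],[65,[0,0,-4],0],[65,[0,0,-4],0],[65,[0,0,-2],0],[65,[0,0,0],0],[65,[0,0,0],0]]'

```text
t: 24.45
tool_pos: [0.482, -0.1182, 0.3038]
tool_rot: [0.609, 0.793, -0.0, -0.0]
wrist_force: [-0.4, 0.0, 0.5]
finger_gap: 0.649
grasp_force: 0.0
```

>>> drive_tool --plan '[[90,[2,2,0],0],[90,[2,2,0],0],[90,[2,2,0],0],[90,[2,1.2,0],0],[90,[0,0,0],0],[90,[0,0,0],0],[90,[0,0,0],0],[90,[0,0,0],0]]'

```text
t: 25.25
tool_pos: [0.531, -0.0234, 0.3045]
tool_rot: [0.61, 0.792, -0.0, -0.0]
wrist_force: [0.2, -0.5, -0.0]
finger_gap: 0.898
grasp_force: 0.0
```

```bash
python3 - <<'E'
from h import *
s=state();im=camera("wrist")[:,:,::-1][0:300,120:500]
c=camera("side")[:,:,::-1][140:290,220:400]
a=cv2.resize(im,(380,300));b=cv2.resize(c,(420,350));a=cv2.copyMakeBorder(a,0,50,0,0,0)
cv2.imwrite("pics/w7.png",np.hstack([a,b]))
E
```

```text
t 25.2 stand-pos mm [ 73.3   4.8 304.5] yawerr 0.0018 tilt -1.0000 gap 0.898 gf 0.0 F [ 0.2 -0.5 -0. ]
```

View pics/w7.png

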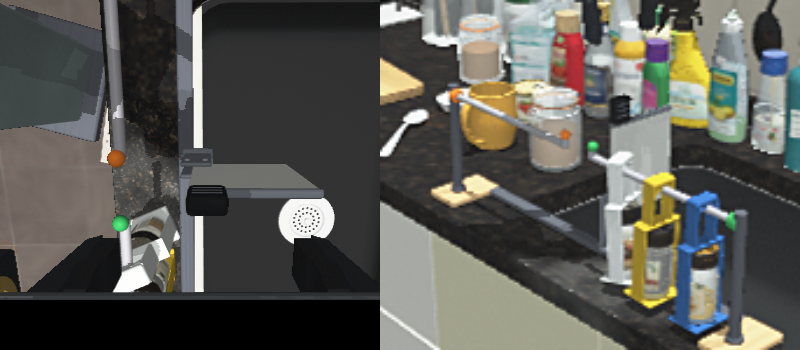

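White now hangs twisted at wrist crop (145,250), probably knocked aside. I'll let it settle and look again.

>>> drive_tool --plan '[[90,[0,0,0],0],[90,[0,0,0],0],[90,[0,0,0],0],[90,[0,0,0],0],[90,[0,0,0],0],[90,[0,0,0],0],[90,[0,0,0],0],[90,[0,0,0],0]]'

```text
t: 26.15
tool_pos: [0.5312, -0.0225, 0.3047]
tool_rot: [0.609, 0.793, -0.0, -0.0]
wrist_force: [1.1, -1.1, -0.5]
finger_gap: 0.904
grasp_force: 0.0
```

>>> drive_tool --plan '[[90,[-2,-2,0],0],[90,[-2,-2,0],0],[90,[-2,-2,0],0],[90,[-2,-1.2,0],0],[90,[0,0,0],0],[90,[0,0,0],0],[90,[0,0,0],0],[90,[0,0,0],0]]'

```text
t: 26.95
tool_pos: [0.4825, -0.1175, 0.3047]
tool_rot: [0.609, 0.793, 0.0, -0.0]
wrist_force: [0.9, 0.7, 0.3]
finger_gap: 0.898
grasp_force: 0.0
```

```bash
python3 - <<'E'
from h import *
s=state();im=camera("wrist")[:,:,::-1][60:300,220:450]
c=camera("side")[:,:,::-1][190:290,310:400]
b=cv2.resize(c,None,fx=4,fy=4,interpolation=2);a=cv2.resize(im,(383,400))
cv2.imwrite("pics/w8.png",np.hstack([a,b]))
print([(400/240*(wproj(s,s2w(ST,(0.001,y,.178)))-[220,60])).round(1) for y in(-.057,-.067,-.077,-.087)])
E
```

```text
t 26.9 stand-pos mm [  2.5 -73.9 304.7] yawerr 0.0043 tilt -1.0000 gap 0.898 gf 0.0 F [0.9 0.7 0.3]
[array([176.2, 183.9]), array([176.1, 204.2]), array([176. , 224.1]), array([176. , 243.7])]
```

View pics/w8.png

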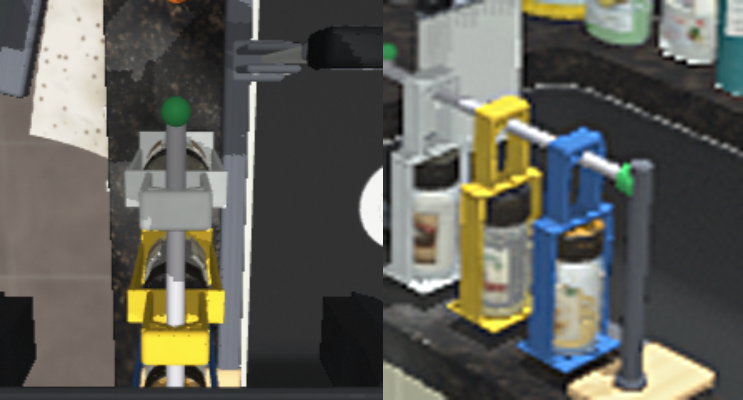

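White has swung back. All three hang straight, with white at crop (176,210), so y is about -71 mm. Now I'll close the divider.

>>> drive_tool --plan '[[100,[2,2,0],0],[100,[2,2,0],0],[100,[2,2,0],0],[100,[1.6,1.1,0],0],[100,[0,0,0],0],[100,[0,0,0],0]]'

```text
t: 27.65
tool_pos: [0.5312, -0.0265, 0.3046]
tool_rot: [0.609, 0.793, -0.0, -0.0]
wrist_force: [-0.0, 0.5, -0.3]
finger_gap: 0.997
grasp_force: 0.0
```

>>> drive_tool --plan '[[100,[0,0,3],0],[100,[0,0,3],0],[100,[0,0,3],0],[100,[0,0,1.7],0],[100,[0,0,0],0],[100,[0,0,0],0]]'

```text
t: 28.25
tool_pos: [0.5314, -0.0273, 0.1985]
tool_rot: [0.61, 0.793, 0.0, 0.0]
wrist_force: [-0.2, -0.2, 0.8]
finger_gap: 1.002
grasp_force: 0.0
```

>>> drive_tool --plan '[[20,[0,0,0],0],[20,[0,0,0],0],[20,[0,0,0],0],[20,[0,0,0],0],[20,[0,0,0],0],[20,[0,0,0],0],[20,[0,0,0],0],[20,[0,0,0],0]]' --squeeze 30

```text
t: 29.05
tool_pos: [0.5313, -0.0266, 0.1977]
tool_rot: [0.609, 0.793, 0.0, 0.0]
wrist_force: [-0.4, 0.4, 0.1]
finger_gap: 0.339
grasp_force: 30.0
```

```bash
python3 -c "
from h import *
state()"
```

```text
t 29.1 stand-pos mm [ 72.8   1.6 197.7] yawerr 0.0030 tilt -1.0000 gap 0.339 gf 30.0 F [-0.4  0.4  0.1]
```

>>> drive_tool --plan '[[20,[0,-1.5,0],0],[20,[0,-1.5,0],0],[20,[0,-1.5,0],0],[20,[0,-1.5,0],0],[20,[0,-1.5,0],0],[20,[0,-1.2,0],0],[20,[0,0,0],0],[20,[0,0,0],0]]'

```text
t: 29.85
tool_pos: [0.4471, -0.0488, 0.1977]
tool_rot: [0.61, 0.793, -0.0, -0.0]
wrist_force: [-2.5, 1.5, -0.2]
finger_gap: 0.334
grasp_force: 30.0
```

>>> drive_tool --plan '[[20,[0,-0.2,0],0],[20,[0,0,0],0],[20,[0,0,0],0]]'

```text
t: 30.15
tool_pos: [0.4456, -0.0492, 0.1977]
tool_rot: [0.609, 0.793, 0.0, -0.0]
wrist_force: [1.3, 2.7, -1.0]
finger_gap: 0.337
grasp_force: 30.0
```

```bash
python3 -c "
from h import *
state()"
```

```text
t 30.1 stand-pos mm [-15.8   1.4 197.7] yawerr 0.0032 tilt -1.0000 gap 0.337 gf 30.0 F [ 1.3  2.7 -1. ]
```

>>> drive_tool --plan '[[20,[0,-0.2,0],0],[20,[0,0,0],0],[20,[0,0,0],0]]'

```text
t: 30.45
tool_pos: [0.4447, -0.0495, 0.1977]
tool_rot: [0.61, 0.793, 0.002, 0.001]
wrist_force: [11.0, 7.5, -5.3]
finger_gap: 0.336
grasp_force: 30.0
```

```bash
python3 -c "
from h import *
state()"
```

```text
t 30.4 stand-pos mm [-16.8   1.4 197.7] yawerr 0.0029 tilt -1.0000 gap 0.336 gf 30.0 F [11.   7.5 -5.3]
```

The reaction force shows the divider is against its home stop. I'll release, rise and check.

>>> drive_tool --plan '[[20,[0,0.1,0],0],[100,[0,0,0],0],[100,[0,0,0],0],[100,[0,0,0],0],[100,[0,0,0],0],[100,[0,0,0],0],[100,[0,0,0],0],[100,[0,0,0],0]]'

```text
t: 31.25
tool_pos: [0.4443, -0.0498, 0.1977]
tool_rot: [0.609, 0.793, -0.0, 0.0]
wrist_force: [-0.5, 0.6, -0.3]
finger_gap: 0.944
grasp_force: 0.0
```

>>> drive_tool --plan '[[100,[0,0,-3],0],[100,[0,0,-4],0],[100,[0,0,-4],0],[100,[0,0,-4],0],[100,[0,-3,0],0],[100,[0,-3,0],0],[100,[0,0,0],0],[100,[0,0,0],0]]'

```text
t: 32.05
tool_pos: [0.3864, -0.0653, 0.348]
tool_rot: [0.61, 0.793, 0.0, 0.0]
wrist_force: [-0.0, -0.2, 0.6]
finger_gap: 1.001
grasp_force: 0.0
```

>>> drive_tool --plan '[[100,[0,0,0],0],[100,[0,0,0],0],[100,[0,0,0],0],[100,[0,0,0],0],[100,[0,0,0],0],[100,[0,0,0],0],[100,[0,0,0],0],[100,[0,0,0],0]]'

```text
t: 32.85
tool_pos: [0.3863, -0.0652, 0.3477]
tool_rot: [0.609, 0.793, 0.0, 0.0]
wrist_force: [-0.0, -0.2, 0.9]
finger_gap: 1.001
grasp_force: 0.0
```

```bash
python3 - <<'E'
from h import *
s=state();c=camera("side")[:,:,::-1][150:300,220:400]
cv2.imwrite("pics/w9.png",cv2.resize(c,None,fx=3.9,fy=3.9,interpolation=2))
E
```

```text
t 32.9 stand-pos mm [-77.2   1.1 347.7] yawerr 0.0030 tilt -1.0000 gap 1.001 gf 0.0 F [-0.  -0.2  0.9]
```

View pics/w9.png

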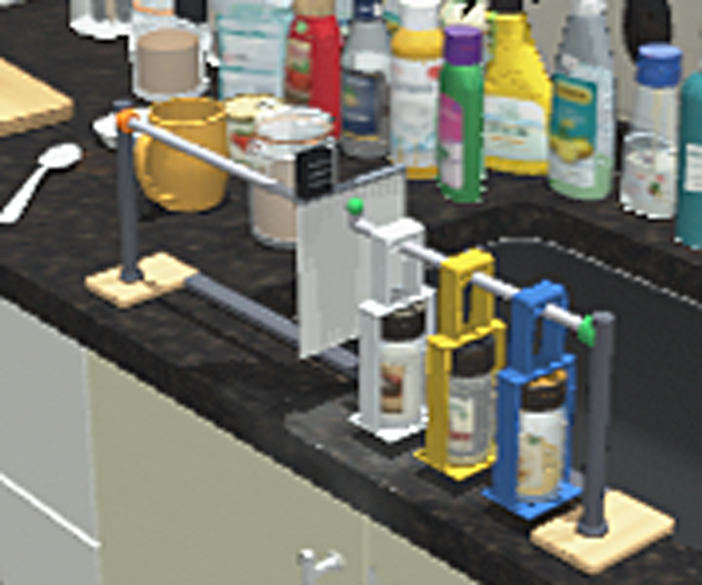

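All three hangers hang straight at (400,320), (468,360) and (538,400). The grip at (315,172) maps to its starting pixel, so the divider is home.

>>> drive_tool --plan '[[100,[0,0,0],0],[100,[0,0,0],0],[100,[0,0,0],0],[100,[0,0,0],0],[100,[0,0,0],0],[100,[0,0,0],0],[100,[0,0,0],0],[100,[0,0,0],0]]'

```text
t: 33.7
tool_pos: [0.3863, -0.0652, 0.3477]
tool_rot: [0.609, 0.793, 0.0, 0.0]
wrist_force: [-0.0, 1.0, -1.0]
finger_gap: 1.0
grasp_force: 0.0
```

```bash
python3 - <<'E'
from h import *
f=lambda:camera("side").astype(int)[150:300,220:400]
a=f()
for _ in range(6):b=f()
print((abs(a-b).max(2)>40).sum())
print(close_job())
E
```

```text
0
the job is handed in; nothing more can be done
None
```

The job is handed in at about 34 s: the white, yellow and blue hangers (red was not there) hang still on the storage rail, the divider is home, and the mug, tin and jar were not touched; the verdict was not shown.

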